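# Air gap between the mini computer and its dock

### The job

The mini computer runs hot, so its dock has to sit above it with an air gap. Lay the two square wooden spacer sticks flat on top of the computer, one on each side of the slotted vent and clear of the slots, each running straight across the computer's short way and centred on its width; then gently set the flat aluminium dock, still right way up, down on both sticks, centred over the computer and lined up with its length, so that it rests level with air beneath. Leave the other things on the desk where they are.

Things in the scene. Friction and masses are not known exactly. Their poses are not given: they have to be found in the camera images.
- computer: Mini computer lying flat on the desk: dark steel box, 210 (its x) x 120 (its y) x 48 mm high, heavy, does not move. Origin at the centre of its underside, on the desk; z up. The flat top is 48 mm above the origin. The slotted vent (thin black slots, flush with the top) covers the middle of the top, from -50 to +50 mm along x; at each end along x a plain flat strip 55 mm wide is left.
- stick_a: One of two identical square wooden sticks, 100 (its x) x 16 x 16 mm, 20 g, lying loose on the desk; origin at its very centre (8 mm above what it lies on), x along its length. Either stick may go on either side.
- stick_b: The other stick, identical to stick_a, origin and axes the same.
- dock: Dock: a flat plain aluminium box with a row of black ports in one long side, 180 (its x) x 58 (its y) x 32 mm high, about 350 g, standing loose on the desk. Origin at the centre of its underside, z up. Either way round along its length is right.
- marker: Bystander: marker pen, white with a black cap, 133 mm long (its x), 17 mm thick, lying in one row with the two sticks. Origin at its underside, near mid-length.
- mouse: Bystander: black computer mouse, 100 x 58 x 30 mm, origin under its centre.
- tumbler: Bystander: drinking glass, 68 mm across, 110 mm tall, origin under its centre.
- stapler: Bystander: stapler, 130 x 36 x 60 mm tall, origin under its centre.
- tape_roll: Bystander: ring of brown tape lying flat, 90 mm across, 24 mm tall, origin under its centre.
There are look-alikes about, which are no part of the job. What is shaped like the stick_b but blue or pink is not meant. What is shaped like the stick_a but purple is not meant.

How it is judged (in metres and radians):
On the way, in this order (a step that is already met when the one before it is completed fails the run):
1. both sticks lie on the computer, one on each side of the vent, let go ((((x of stick_a in the frame of computer between 0.058 and 0.096 m and y of stick_a in the frame of computer between -0.02 and 0.02 m and z of stick_a in the frame of computer between 0.052 and 0.06 m and angle between the x axis of stick_a and the y axis of computer, either way round below 0.25 rad) and (x of stick_b in the frame of computer between -0.096 and -0.058 m and y of stick_b in the frame of computer between -0.02 and 0.02 m and z of stick_b in the frame of computer between 0.052 and 0.06 m and angle between the x axis of stick_b and the y axis of computer, either way round below 0.25 rad)) or ((x of stick_a in the frame of computer between -0.096 and -0.058 m and y of stick_a in the frame of computer between -0.02 and 0.02 m and z of stick_a in the frame of computer between 0.052 and 0.06 m and angle between the x axis of stick_a and the y axis of computer, either way round below 0.25 rad) and (x of stick_b in the frame of computer between 0.058 and 0.096 m and y of stick_b in the frame of computer between -0.02 and 0.02 m and z of stick_b in the frame of computer between 0.052 and 0.06 m and angle between the x axis of stick_b and the y axis of computer, either way round below 0.25 rad))) and contact force between the fingers and stick_a below 0.1 N and contact force between the fingers and stick_b below 0.1 N), for 0.2 s.
2. the dock rests on both sticks, let go ((((x of stick_a in the frame of computer between 0.058 and 0.096 m and y of stick_a in the frame of computer between -0.02 and 0.02 m and z of stick_a in the frame of computer between 0.052 and 0.06 m and angle between the x axis of stick_a and the y axis of computer, either way round below 0.25 rad) and (x of stick_b in the frame of computer between -0.096 and -0.058 m and y of stick_b in the frame of computer between -0.02 and 0.02 m and z of stick_b in the frame of computer between 0.052 and 0.06 m and angle between the x axis of stick_b and the y axis of computer, either way round below 0.25 rad)) or ((x of stick_a in the frame of computer between -0.096 and -0.058 m and y of stick_a in the frame of computer between -0.02 and 0.02 m and z of stick_a in the frame of computer between 0.052 and 0.06 m and angle between the x axis of stick_a and the y axis of computer, either way round below 0.25 rad) and (x of stick_b in the frame of computer between 0.058 and 0.096 m and y of stick_b in the frame of computer between -0.02 and 0.02 m and z of stick_b in the frame of computer between 0.052 and 0.06 m and angle between the x axis of stick_b and the y axis of computer, either way round below 0.25 rad))) and x of dock in the frame of computer between -0.02 and 0.02 m and y of dock in the frame of computer between -0.02 and 0.02 m and z of dock in the frame of computer between 0.06 and 0.068 m and angle between the x axis of dock and the x axis of computer, either way round below 0.17 rad and angle between dock's own z axis and vertical below 0.05 rad and contact force between the fingers and dock below 0.1 N), for 0.2 s.
At the end, for the whole second after the job is handed in: A stick on the computer each side of the vent: centre 58-96 mm from its middle lengthwise, 20 mm widthwise, square across within 0.25 rad. Dock on both: underside 60-68 mm up, centred within 20 mm each way, in line within 0.17 rad, upright and level within 0.05 rad. All let go, at rest (all of step 2 and contact force between the fingers and stick_a below 0.1 N and contact force between the fingers and stick_b below 0.1 N and linear speed of each of stick_a, stick_b, dock below 0.02 m/s); the robot touches nothing.
It fails at once if a bystander is moved by more than 40 mm (distance of any of marker, mouse, tumbler, stapler, tape_roll from where it was at the start of the episode above 0.04 m).
It fails at once if the dock is dropped (falls out of the fingers faster than 0.35 m/s) (contact force between the fingers and dock below 0.1 N and linear speed of dock above 0.35 m/s).
It fails at once if the dock is banged or pressed hard on a stick (over 40 N) (contact force between dock and stick_a above 40 N or contact force between dock and stick_b above 40 N).
It also fails if it takes over 72 s, if anything falls off the work surface, if the arm or the gripper's body presses on something with over 40 N, if the wrist force passes 120 N, or if a joint passes its speed limit or range.

### The arm

A 6-joint arm with a two-finger parallel gripper is mounted at the origin on the work surface. World frame = base frame: x ahead of the robot, y to its left, z up, the work surface at z = 0. Lengths are in mm, angles in rad, forces in N, time in s.
With the tool pointing down it reaches from about 275 to 1000 mm from the base axis. Payload 8.4 kg.
Tool frame: the origin (TCP) lies midway between the tips of the shut fingers; the grasp point (between the pads) lies 19 mm behind it; z points along the fingers, y is the direction in which the jaws open and shut (so a half turn about z gives the same grasp; the last joint's range is limited). The gripper opens to 85 mm and grips with 20 to 120 N. Pads are 22 mm wide; open, the fingers measure 114 mm over their backs; the gripper's body (76 mm by 85 mm) begins 54 mm behind the grasp point. The pads swing forward as they close: fully open they stand 13 mm farther back than shut.
Start: joints at [-1.227, 0.353, 1.633, -0, 1.155, -0.002], TCP at [211.842, -588.006, 231.281] pointing down, gripper open.
Joint ranges: [-2.63, 2.63], [-0.92, 2.1], [0.06, 2.66], [-1.3, 4.44], [0, 2.69], [-3.02, 3.02]. Speed limits (rad/s): [2.22, 2.22, 2.79, 3.14, 3.14, 3.14].

### API

Orientations are given as [roll, pitch, yaw] about the fixed x, y, z axes, in that order (R = Rz(yaw) Ry(pitch) Rx(roll)).
In Python, from rig import * gives the robot as it stands.
- The arm moves only by the tool play_rows, never from a script. Its argument "moves" is a list of rows, each a list of 3 entries, a list of its own where there are three numbers: the shift along the tool's x, y, z in m, then the turn, a rotation vector about the tool's x, y, z in rad, then the opening in per cent of the stroke, from 0 (shut) to 100 (fully open). In form: [[[x, y, z], [rx, ry, rz], fingers], ...]. A call has 1 to 20 rows; each row shifts and turns the commanded pose from where the row before left it, along the tool's axes as they then stand; what a row does not reach is not made up. A row lasts 1/10 s, in which the tool goes at most 50 mm and 8.59 degrees, less where a joint would pass 70% of its speed; a pose out of reach is approached as far as the arm can. A call is refused whole if a number of a shift passes 0.05 or a number of a turn 0.15, either way. A call with a gripper value outside its range is refused whole. The fingers move at their own pace and stop on an object; "squeeze" is the grip in N (left out, the last holds). Time passes only in rows, so rows that do not move let the fingers close. It gives the time, the measured TCP pose, the force and the opening at its end, in the units of the state.
- sense(): the state, without advancing time (a new reading comes with each control period).
- grab_frame(name): name is "scene" or "top" or "wrist"; returns a dict with "pixels" (400x640x3 uint8, red, green, blue), "intrinsics" (3x3 intrinsics, pixels), "R" (3x3) and "t" (3): a world point X has camera coordinates R X + t. Camera axes: x right, y down, z forward; pixel columns grow to the right and rows downward; lengths in mm; the calibration is good to about 2 mm. A picture is of the moment at which its call begins. There is no depth.
- sign_off(): hands the job in, once; it reports no verdict.
The state is a dict: "clock": time; "qpos": joint angles; "qvel": joint speeds; "joint_efforts": joint torques, N m; "eef_pos": TCP position; "tcp_rot": TCP orientation; "contact_force": force on the tool from outside, world axes, zero at the start; "wrist_torque": the same for the moment, N m; "opening": opening from 0.0 (shut) to 1.0 (fully open).
Only numpy, scipy, OpenCV 4.12 (cv2) and the standard library are available. Lean on these libraries where they do the work, as an engineer would, in place of code of your own. Each camera call takes 0.05 s, during which the arm holds its last target. There are 200 camera calls.

## Working session

There is one attempt and no reset: what is moved stays moved. The work goes in short steps, Python scripts to look and compute and a tool call to move; the robot and the scene stay as the last step left them, time stands still between calls to the robot, and variables do not carry over. Pictures are saved under pics/ and viewed, about 8 in all and at most 12, crops included, and the job is handed in when it is done.

Besides the shell and the picture viewer there is one more tool, called after "Request:" by a JSON object that holds its "op" and its "data", one argument or row to a line. play_rows: Moves the arm, as the interface text tells. Its arguments: {"type":"object","properties":{"moves":{"type":"array"},"squeeze":{"type":"number"}},"required":["moves"]}

```bash
ls; mkdir -p pics
cat > h.py <<'E'
from rig import *
import numpy as np, cv2
def save(name,fn,crop=None,scale=1):
    f=grab_frame(name); im=f["pixels"][:,:,::-1]
    if crop: x0,y0,x1,y1=crop; im=im[y0:y1,x0:x1]
    if scale!=1: im=cv2.resize(im,None,fx=scale,fy=scale,interpolation=cv2.INTER_CUBIC)
    cv2.imwrite("pics/"+fn,im); return f
def world(f,u,v,z):
    K,R,t=map(np.array,(f["intrinsics"],f["R"],f["t"]))
    d=R.T@np.linalg.solve(K,[u,v,1.]); c=-R.T@t
    return c+d*(z-c[2])/d[2]
def px(f,X):
    p=np.array(f["intrinsics"])@(np.array(f["R"])@np.array(X)+np.array(f["t"])); return p[:2]/p[2]
E
python3 - <<'E'
from h import *
import pickle
s=sense(); print(s)
f=save("top","top0.png"); g=save("scene","scene0.png")
pickle.dump((f,g),open("f0.pkl","wb"))
for k in (f,g): print(-np.array(k["R"]).T@k["t"], np.array(k["intrinsics"])[0,0])
E
```

```text
pics
{'clock': 0.0, 'qpos': array([-1.22740077e+00,  3.53639425e-01,  1.63416611e+00,  3.08508389e-05,
        1.15518239e+00, -2.41345270e-03]), 'qvel': array([-1.70652716e-03,  6.33424262e-05, -1.86044323e-03,  3.25558937e-04,
       -1.45305939e-03, -1.22816092e-03]), 'joint_efforts': array([ 2.80528242e-03, -6.05256414e+01, -3.42060184e+01,  1.27294970e-04,
        9.45459557e-03,  8.62760828e-06]), 'eef_pos': array([ 211.68535875, -587.54041506,  230.55344339]), 'tcp_rot': array([-3.14019745e+00, -3.15743957e-05,  3.45796508e-01]), 'contact_force': array([1.22973773, 0.12649336, 0.45914014]), 'wrist_torque': array([-0.01788955,  0.00055504,  0.00164646]), 'opening': 1.0048759065741506}
[541.64983819 -80.42813584 992.77368259] 424.7936051778144
[1656.8192876  -434.95585284  854.10708478] 502.01568288913285
```

View pics/top0.png

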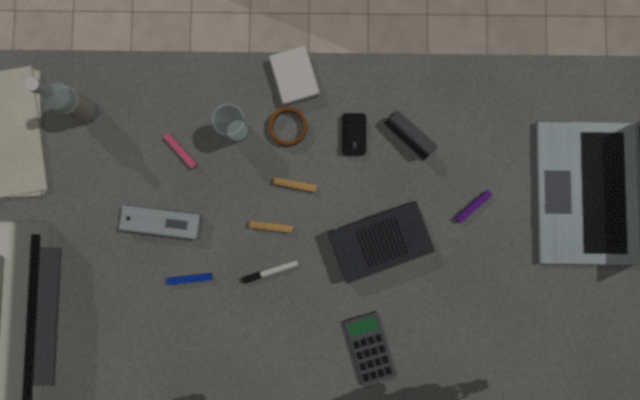

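View pics/scene0.png

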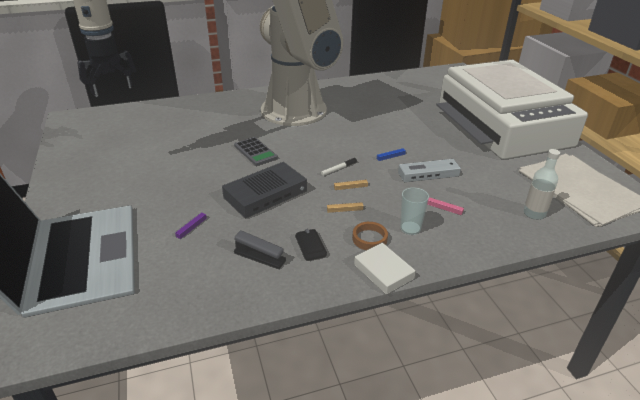

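Top view: the wooden sticks are at (295,185) and (271,227). The look-alikes are blue (189,279), pink (180,150), purple (473,206) and the marker (270,271). The dock is the grey box with ports at (160,222); the laptop at (590,193) is not it. The computer is at (381,241). I choose the two tan sticks and check them in a crop.

Run:
```python
from h import *
import pickle
f,g=pickle.load(open("f0.pkl","rb"))
im=f["pixels"][:,:,::-1].copy()
c=im[170:290,110:450]; c=cv2.resize(c,None,fx=2.35,fy=2.35,interpolation=cv2.INTER_CUBIC)
c=cv2.convertScaleAbs(c,alpha=1.8); cv2.imwrite("pics/crop0.png",c)
hsv=cv2.cvtColor(im,cv2.COLOR_BGR2HSV)
m=cv2.inRange(hsv,(8,90,90),(30,255,255)); 
n,l,st,ce=cv2.connectedComponentsWithStats(m)
for i in range(1,n):
    if st[i,4]<80: continue
    r=cv2.minAreaRect(np.argwhere(l==i)[:,::-1].astype(np.float32)); b=cv2.boxPoints(r)
    w=np.array([world(f,*p,16) for p in b]); ctr=world(f,*r[0],16)
    e=[w[1]-w[0],w[2]-w[1]]; e=max(e,key=np.linalg.norm)
    print("stick",st[i],r,ctr.round(1),np.linalg.norm(w[1]-w[0]),np.linalg.norm(w[2]-w[1]),"ang",np.arctan2(e[1],e[0]))
```

```text
stick [269 107  38  37 240] ((287.2500305175781, 124.25), (36.06244659423828, 36.769554138183594), 45.0) [768.9  -7.8  16. ] 86.12429987540366 84.87947769620614 ang -0.7629718571742988
stick [273 178  43  14 287] ((294.1534729003906, 184.20712280273438), (43.134971618652344, 6.809117794036865), 10.954063415527344) [629.  -26.1  16. ] 15.776279281055926 99.71801647862551 ang -1.7498436528781462
stick [249 221  44  11 292] ((270.4024353027344, 226.37806701660156), (43.51002502441406, 6.846755504608154), 6.340191841125488) [531.2  26.8  16. ] 15.67417085671475 100.01878966243248 ang -1.6679084492466179
```

View pics/crop0.png

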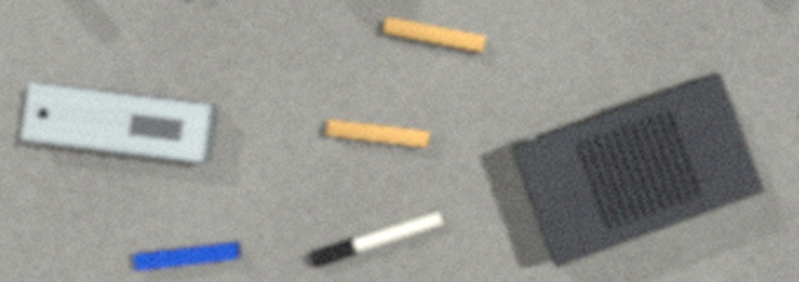

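Crop: tan sticks at crop (434,35) and (378,134). Computer top corners are at (513,143), (718,74), (763,190), (557,265). Dock top corners are at (28,82), (214,103), (207,161), (21,141).

Run:
```python
from h import *
import pickle
f,g=pickle.load(open("f0.pkl","rb"))
for n,z,c in (("comp",48,[(513,143),(718,74),(763,190),(557,265)]),("dock",32,[(28,82),(214,103),(207,161),(21,141)])):
    w=np.array([world(f,u/2.35+110,v/2.35+170,z) for u,v in c]); e=w[1]-w[0]+w[2]-w[3]; s=w[3]-w[0]+w[2]-w[1]
    print(n,w.mean(0).round(1),np.linalg.norm(e)/2,np.linalg.norm(s)/2,"ang",np.arctan2(e[1],e[0]),np.arctan2(s[1],s[0]))
    print(w.round(0))
```

```text
comp [ 501.7 -223.1   48. ] 205.3752709152125 118.73445320777344 ang -1.2227481998152172 -2.7774502330736737
[[ 523. -105.   48.]
 [ 591. -299.   48.]
 [ 482. -341.   48.]
 [ 410. -148.   48.]]
dock [538.5 275.1  32. ] 180.82353988355953 56.46741538137009 ang -1.6667473322466306 3.057430361538773
[[576. 363.  32.]
 [558. 183.  32.]
 [502. 188.  32.]
 [519. 367.  32.]]
```

Request:
{"op": "play_rows", "data": {
  "moves": [
    [[0.0318, -0.0293, 0], [0, 0, 0], 70],
    [[0.0318, -0.0293, 0], [0, 0, 0], 70],
    [[0.0318, -0.0293, 0], [0, 0, 0], 70],
    [[0.0318, -0.0293, 0], [0, 0, 0], 70],
    [[0.0318, -0.0293, 0], [0, 0, 0], 70],
    [[0.0318, -0.0293, 0], [0, 0, 0], 70],
    [[0.0318, -0.0293, 0], [0, 0, 0], 70],
    [[0.0318, -0.0293, 0], [0, 0, 0], 70],
    [[0.0318, -0.0293, 0], [0, 0, 0], 70],
    [[0.0318, -0.0293, 0], [0, 0, 0], 70],
    [[0.0318, -0.0293, 0], [0, 0, 0], 70],
    [[0.0318, -0.0293, 0], [0, 0, 0], 70],
    [[0.0318, -0.0293, 0], [0, 0, 0], 70],
    [[0.0318, -0.0293, 0], [0, 0, 0], 70],
    [[0.0318, -0.0293, 0], [0, 0, 0], 70],
    [[0.0318, -0.0293, 0], [0, 0, 0], 70]
  ],
  "squeeze": 25
}}

```text
clock: 1.7
eef_pos: [532.0, 27.3, 231.1]
tcp_rot: [-3.142, 0.0, 0.346]
contact_force: [1.3, -0.0, 0.2]
opening: 0.703
```

Request:
{"op": "play_rows", "data": {
  "moves": [
    [[0, 0, 0.01], [0, 0, -0.141], 70],
    [[0, 0, 0.01], [0, 0, -0.141], 70],
    [[0, 0, 0.01], [0, 0, -0.141], 70],
    [[0, 0, 0.01], [0, 0, -0.141], 70],
    [[0, 0, 0.01], [0, 0, -0.141], 70],
    [[0, 0, 0.01], [0, 0, -0.141], 70],
    [[0, 0, 0.01], [0, 0, -0.141], 70],
    [[0, 0, 0.01], [0, 0, -0.141], 70],
    [[0, 0, 0], [0, 0, 0], 70],
    [[0, 0, 0], [0, 0, 0], 70]
  ]
}}

```text
clock: 2.7
eef_pos: [531.4, 25.5, 151.2]
tcp_rot: [-3.141, 0.0, 1.47]
contact_force: [0.6, -0.2, -0.4]
opening: 0.696
```

```bash
cat >> h.py <<'E'
def togo(x,y,yaw,s=None):
    s=s or sense(); p=s["eef_pos"]; w=s["tcp_rot"][2]
    d=np.array([x-p[0],y-p[1]])
    dy=(yaw-w+np.pi/2)%np.pi-np.pi/2
    print("tcp",p.round(1),"rot",s["tcp_rot"].round(4),"F",s["contact_force"].round(1),"open",round(s["opening"],3),"t",s["clock"])
    print("shift tool x %.1f y %.1f mm, rz %.3f"%(np.cos(w)*d[0]+np.sin(w)*d[1],np.sin(w)*d[0]-np.cos(w)*d[1],-dy))
E
python3 - <<'E'
from h import *
togo(531.2,26.8,1.474)
f=save("wrist","w1.png")
print(px(f,[531.2,26.8,16]), (-np.array(f["R"]).T@f["t"]).round(0))
im=f["pixels"][:,:,::-1]
hsv=cv2.cvtColor(im,cv2.COLOR_BGR2HSV); m=cv2.inRange(hsv,(8,90,90),(30,255,255)); n,l,st,ce=cv2.connectedComponentsWithStats(m)
for i in range(1,n):
    if st[i,4]<400: continue
    r=cv2.minAreaRect(np.argwhere(l==i)[:,::-1].astype(np.float32)); b=cv2.boxPoints(r)
    w=np.array([world(f,*p,16) for p in b]); e=max([w[1]-w[0],w[2]-w[1]],key=np.linalg.norm)
    print(st[i],w.mean(0).round(1),np.linalg.norm(w[1]-w[0]),np.linalg.norm(w[2]-w[1]),np.arctan2(e[1],e[0]))
E
```

```text
tcp [531.4  25.5 151.2] rot [-3.1409e+00  1.0000e-04  1.4696e+00] F [ 0.6 -0.2 -0.4] open 0.696 t 2.7
shift tool x 1.3 y -0.4 mm, rz -0.004
[314.27976179 185.13101182] [540. 106. 294.]
[ 307  122   19  116 2097] [532.9  28.8  16. ] 14.25632941404346 99.63214654285393 -1.6632944986239344
[ 547  147   93  102 2223] [766.1 -10.4  16. ] 74.49494951660556 94.45937590197694 -1.3815678036178611
[ 416  173   37  109 1853] [630.6 -24.6  16. ] 100.91381217589236 18.368162979888833 1.4210362521505022
```

View pics/w1.png

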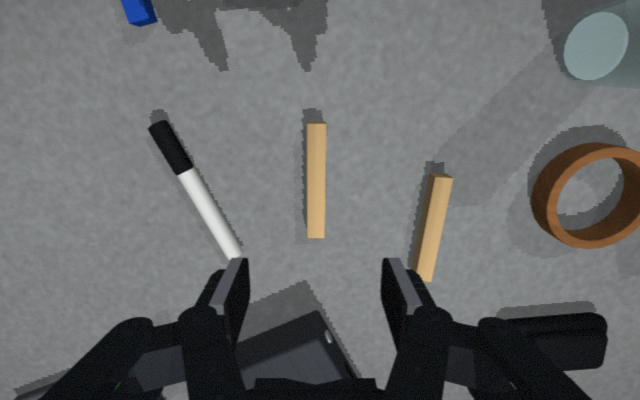

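Wrist view: the wooden stick is centred at (316,180), with the second at (434,228), the marker at (195,190), and tumbler and tape at right. The stick is in line with the fingers and agrees with the top camera within 2 mm. Descend and grip.

Request:
{"op": "play_rows", "data": {
  "moves": [
    [[0.0025, 0.0005, 0.028], [0, 0, 0], 60],
    [[0, 0, 0.035], [0, 0, 0], 50],
    [[0, 0, 0.035], [0, 0, 0], 50],
    [[0, 0, 0.03], [0, 0, 0], 50],
    [[0, 0, 0.012], [0, 0, 0], 50],
    [[0, 0, 0.006], [0, 0, 0], 50],
    [[0, 0, 0], [0, 0, 0], 50],
    [[0, 0, 0], [0, 0, 0], 10],
    [[0, 0, 0], [0, 0, 0], 5],
    [[0, 0, 0], [0, 0, 0], 5],
    [[0, 0, 0], [0, 0, 0], 5],
    [[0, 0, 0], [0, 0, 0], 5],
    [[0, 0, 0], [0, 0, 0], 5],
    [[0, 0, 0], [0, 0, 0], 5]
  ]
}}

```text
clock: 4.15
eef_pos: [533.5, 28.0, 6.7]
tcp_rot: [3.139, -0.0, 1.474]
contact_force: [-0.6, 0.1, 8.1]
opening: 0.177
```

Request:
{"op": "play_rows", "data": {
  "moves": [
    [[0, 0, -0.01], [0, 0, 0], 5],
    [[0, 0, -0.03], [0, 0, 0], 5],
    [[0, 0, -0.035], [0, 0, 0], 5],
    [[0, 0, -0.035], [0, 0, 0.14], 5],
    [[0, 0, 0], [0, 0, 0.14], 5],
    [[0, 0, 0], [0, 0, 0.14], 5],
    [[0, 0, 0], [0, 0, 0.14], 5],
    [[0, 0, 0], [0, 0, 0.14], 5],
    [[0, 0, 0], [0, 0, 0.14], 5],
    [[0, 0, 0], [0, 0, 0.14], 5],
    [[0, 0, 0], [0, 0, 0.138], 5],
    [[-0.0196, 0.0246, 0], [0, 0, 0], 5],
    [[-0.0196, 0.0246, 0], [0, 0, 0], 5],
    [[-0.0196, 0.0246, 0], [0, 0, 0], 5],
    [[-0.0196, 0.0246, 0], [0, 0, 0], 5],
    [[-0.0196, 0.0246, 0], [0, 0, 0], 5],
    [[-0.0196, 0.0246, 0], [0, 0, 0], 5],
    [[0, 0, 0], [0, 0, 0], 5],
    [[0, 0, 0], [0, 0, 0], 5]
  ]
}}

```text
clock: 6.05
eef_pos: [473.5, -151.8, 116.0]
tcp_rot: [3.141, -0.001, 0.354]
contact_force: [0.8, 0.1, -1.0]
opening: 0.177
```

Run:
```python
from h import *
import pickle
togo(474.9,-151,0.356)
f=save("wrist","w2.png"); pickle.dump(f,open("w2.pkl","wb"))
```

```text
tcp [ 473.5 -151.8  116. ] rot [ 3.1412e+00 -8.0000e-04  3.5380e-01] F [ 0.8  0.1 -1. ] open 0.177 t 6.05
shift tool x 1.6 y -0.3 mm, rz -0.002
```

View pics/w2.png

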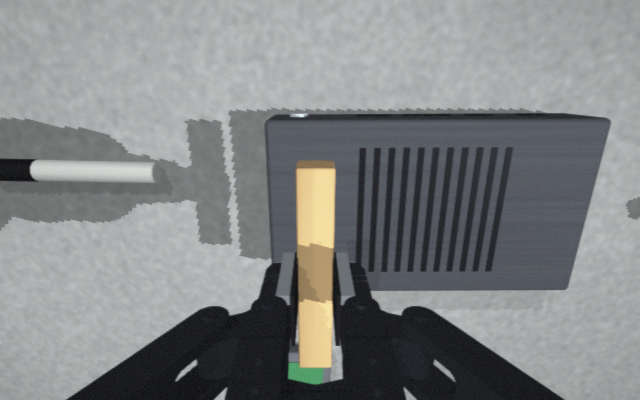

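Wrist view: the stick is held upright in image at (316,260), parallel to the slots. Computer top corners are at (268,120), (608,122) and (568,290). Check these against the first estimate.

Run:
```python
from h import *
import pickle
f=pickle.load(open("w2.pkl","rb"))
A,B,C=[world(f,u,v,48) for u,v in ((268,120),(608,122),(568,290))]
print(A.round(1),B.round(1),C.round(1),"len",np.linalg.norm(B-A),np.linalg.norm(C-B),"ctr",((A+C)/2).round(1),"ang",np.arctan2(*(B-A)[[1,0]]),np.arctan2(*(C-B)[[1,0]])+np.pi/2)
V=[world(f,u,v,48) for u,v in ((360,148),(512,147),(493,272),(366,272))]; print("vent",np.mean(V,0).round(1), np.round(V,0).tolist())
c=np.array([501.7,-223.1,48]);a=-1.215;U=np.array([np.cos(a),np.sin(a),0]);W=np.array([-np.sin(a),np.cos(a),0])
print([px(f,c+i*105*U+j*60*W).round(0).tolist() for i,j in((-1,1),(1,1),(1,-1),(-1,-1))])
# stick angle held: edges (298,165)-(302,365), (335,165)-(331,365)
```

```text
[ 522.2 -104.8   48. ] [ 591.7 -296.9   48. ] [ 483.4 -340.2   48. ] len 204.31772558581125 116.68975993672909 ctr [ 502.8 -222.5   48. ] ang -1.2233788109289154 -1.1903595719207094
vent [ 502.3 -224.2   48. ] [[526.0, -163.0, 48.0], [559.0, -250.0, 48.0], [478.0, -283.0, 48.0], [447.0, -200.0, 48.0]]
[[266.0, 121.0], [616.0, 120.0], [570.0, 292.0], [274.0, 293.0]]
```

Request:
{"op": "play_rows", "data": {
  "moves": [
    [[0.002, 0, 0.025], [0, 0, 0], 5],
    [[0, 0, 0.022], [0, 0, 0], 5],
    [[0, 0, 0.008], [0, 0, 0], 5],
    [[0, 0, 0.003], [0, 0, 0], 5],
    [[0, 0, 0.002], [0, 0, 0], 5],
    [[0, 0, 0.001], [0, 0, 0], 5],
    [[0, 0, 0], [0, 0, 0], 5],
    [[0, 0, 0], [0, 0, 0], 5]
  ]
}}

```text
clock: 6.9
eef_pos: [475.8, -150.8, 54.8]
tcp_rot: [3.141, -0.001, 0.356]
contact_force: [-0.4, -0.5, -0.6]
opening: 0.175
```

Request:
{"op": "play_rows", "data": {
  "moves": [
    [[0, 0, 0.001], [0, 0, 0], 5],
    [[0, 0, 0], [0, 0, 0], 5],
    [[0, 0, 0], [0, 0, 0], 25],
    [[0, 0, 0], [0, 0, 0], 45],
    [[0, 0, 0], [0, 0, 0], 45],
    [[0, 0, -0.01], [0, 0, 0], 45],
    [[0, 0, -0.03], [0, 0, 0], 50],
    [[0, 0, -0.04], [0, 0, 0], 50]
  ]
}}

```text
clock: 7.7
eef_pos: [474.1, -150.3, 133.3]
tcp_rot: [-3.139, 0.003, 0.356]
contact_force: [0.8, -0.1, 0.4]
opening: 0.497
```

Run:
```python
from h import *
togo(630,-25.5,1.397)
```

```text
tcp [ 474.1 -150.3  133.3] rot [-3.1393e+00  2.9000e-03  3.5580e-01] F [ 0.8 -0.1  0.4] open 0.497 t 7.7
shift tool x 189.6 y -62.7 mm, rz -1.041
```

Request:
{"op": "play_rows", "data": {
  "moves": [
    [[0.0316, -0.0104, 0], [0, 0, 0], 50],
    [[0.0316, -0.0104, 0], [0, 0, 0], 50],
    [[0.0316, -0.0104, 0], [0, 0, 0], 50],
    [[0.0316, -0.0104, 0], [0, 0, 0], 50],
    [[0.0316, -0.0105, 0], [0, 0, 0], 50],
    [[0.0316, -0.0105, 0], [0, 0, 0], 50],
    [[0, 0, 0], [0, 0, -0.13], 50],
    [[0, 0, 0], [0, 0, -0.13], 50],
    [[0, 0, 0], [0, 0, -0.13], 50],
    [[0, 0, 0], [0, 0, -0.13], 50],
    [[0, 0, 0], [0, 0, -0.13], 50],
    [[0, 0, 0], [0, 0, -0.13], 50],
    [[0, 0, 0], [0, 0, -0.13], 50],
    [[0, 0, 0], [0, 0, -0.13], 50],
    [[0, 0, 0], [0, 0, 0], 50],
    [[0, 0, 0], [0, 0, 0], 50]
  ]
}}

```text
clock: 9.3
eef_pos: [631.4, -26.0, 133.7]
tcp_rot: [3.141, -0.0, 1.392]
contact_force: [-1.2, 0.3, -0.5]
opening: 0.499
```

Run:
```python
from h import *
togo(630,-25.5,1.397)
f=save("wrist","w3.png")
im=f["pixels"][:,:,::-1]
hsv=cv2.cvtColor(im,cv2.COLOR_BGR2HSV); m=cv2.inRange(hsv,(8,90,90),(30,255,255)); n,l,st,ce=cv2.connectedComponentsWithStats(m)
for i in range(1,n):
    if st[i,4]<400: continue
    r=cv2.minAreaRect(np.argwhere(l==i)[:,::-1].astype(np.float32)); b=cv2.boxPoints(r)
    w=np.array([world(f,*p,16) for p in b]); e=max([w[1]-w[0],w[2]-w[1]],key=np.linalg.norm)
    print(st[i],w.mean(0).round(1),np.linalg.norm(w[1]-w[0]),np.linalg.norm(w[2]-w[1]),np.arctan2(e[1],e[0]))
# placed stick from the top camera
t=grab_frame("top"); im=t["pixels"][:,:,::-1]
hsv=cv2.cvtColor(im,cv2.COLOR_BGR2HSV); m=cv2.inRange(hsv,(8,90,80),(30,255,255)); n,l,st,ce=cv2.connectedComponentsWithStats(m)
for i in range(1,n):
    if st[i,4]<80: continue
    r=cv2.minAreaRect(np.argwhere(l==i)[:,::-1].astype(np.float32)); b=cv2.boxPoints(r)
    w=np.array([world(t,*p,64) for p in b]); e=max([w[1]-w[0],w[2]-w[1]],key=np.linalg.norm)
    print("top@64",st[i],w.mean(0).round(1),np.linalg.norm(w[1]-w[0]),np.linalg.norm(w[2]-w[1]),np.arctan2(e[1],e[0]))
```

```text
tcp [631.4 -26.  133.7] rot [ 3.1414 -0.      1.392 ] F [-1.2  0.3 -0.5] open 0.499 t 9.3
shift tool x 0.2 y -1.4 mm, rz -0.005
[ 431   77  123  122 4005] [769.9  -9.8  16. ] 88.70914131058721 86.93875350239335 0.8732271472903872
[ 304  128   20  122 2320] [630.7 -25.2  16. ] 14.177633367895824 99.97246930487191 -1.742777064081485
top@64 [275 106  28   8  93] [791.3 -13.8  64. ] 14.823684364801117 60.11597024393563 -1.6049726912009366
top@64 [339 231  23  45 363] [ 476.1 -152.5   64. ] 17.138537468621415 101.70330133130848 -2.7826498773541024
```

Request:
{"op": "play_rows", "data": {
  "moves": [
    [[0.001, -0.0005, 0.028], [0, 0, 0], 50],
    [[0, 0, 0.035], [0, 0, 0], 50],
    [[0, 0, 0.035], [0, 0, 0], 50],
    [[0, 0, 0.018], [0, 0, 0], 50],
    [[0, 0, 0.008], [0, 0, 0], 50],
    [[0, 0, 0.003], [0, 0, 0], 50],
    [[0, 0, 0], [0, 0, 0], 50],
    [[0, 0, 0], [0, 0, 0], 10],
    [[0, 0, 0], [0, 0, 0], 5],
    [[0, 0, 0], [0, 0, 0], 5],
    [[0, 0, 0], [0, 0, 0], 5],
    [[0, 0, 0], [0, 0, 0], 5],
    [[0, 0, 0], [0, 0, 0], 5],
    [[0, 0, 0], [0, 0, 0], 5]
  ]
}}

```text
clock: 10.8
eef_pos: [632.0, -24.9, 7.6]
tcp_rot: [3.139, -0.0, 1.396]
contact_force: [-0.3, -0.6, 6.6]
opening: 0.178
```

Request:
{"op": "play_rows", "data": {
  "moves": [
    [[0, 0, -0.01], [0, 0, 0], 5],
    [[0, 0, -0.035], [0, 0, 0], 5],
    [[0, 0, -0.035], [0, 0, 0], 5],
    [[0, 0, -0.035], [0, 0, 0.13], 5],
    [[0, 0, 0], [0, 0, 0.13], 5],
    [[0, 0, 0], [0, 0, 0.13], 5],
    [[0, 0, 0], [0, 0, 0.13], 5],
    [[0, 0, 0], [0, 0, 0.13], 5],
    [[0, 0, 0], [0, 0, 0.13], 5],
    [[0, 0, 0], [0, 0, 0.13], 5],
    [[0, 0, 0], [0, 0, 0.132], 5],
    [[-0.0239, 0.0272, 0], [0, 0, 0], 5],
    [[-0.0239, 0.0272, 0], [0, 0, 0], 5],
    [[-0.0239, 0.0272, 0], [0, 0, 0], 5],
    [[-0.0239, 0.0272, 0], [0, 0, 0], 5],
    [[-0.0239, 0.0272, 0], [0, 0, 0], 5],
    [[-0.0239, 0.0272, 0], [0, 0, 0], 5],
    [[-0.0239, 0.0272, 0], [0, 0, 0], 5],
    [[-0.0239, 0.0272, 0], [0, 0, 0], 5],
    [[0, 0, 0], [0, 0, 0], 5]
  ]
}}

```text
clock: 12.8
eef_pos: [525.7, -298.8, 122.1]
tcp_rot: [3.14, 0.0, 0.351]
contact_force: [-0.3, 0.4, -0.7]
opening: 0.18
```

Run:
```python
from h import *
togo(528.9,-295.2,0.354)
f=save("wrist","w4.png")
```

```text
tcp [ 525.7 -298.8  122.1] rot [3.1401e+00 1.0000e-04 3.5060e-01] F [-0.3  0.4 -0.7] open 0.18 t 12.8
shift tool x 4.2 y -2.2 mm, rz -0.003
```

View pics/w4.png

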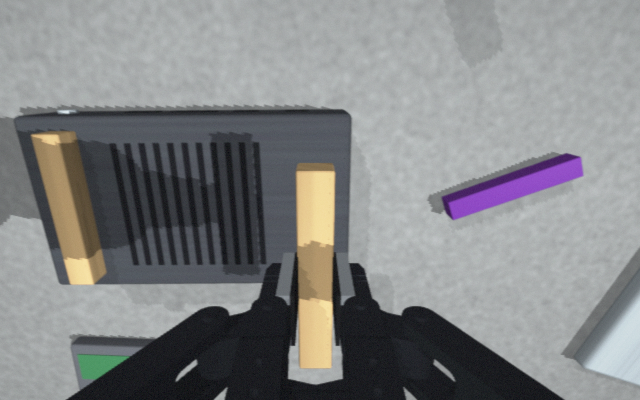

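The wrist view shows stick one flat at (70,205) clear of the vent, and stick two held at (316,265), parallel to the slots. Settle, then lower part-way.

Request:
{"op": "play_rows", "data": {
  "moves": [
    [[0, 0, 0.025], [0, 0, 0], 5],
    [[0, 0, 0.027], [0, 0, 0], 5],
    [[0, 0, 0.008], [0, 0, 0], 5],
    [[0, 0, 0.003], [0, 0, 0], 5],
    [[0, 0, 0], [0, 0, 0], 5],
    [[0, 0, 0], [0, 0, 0], 5]
  ]
}}

```text
clock: 13.45
eef_pos: [527.9, -295.3, 59.4]
tcp_rot: [3.14, -0.001, 0.354]
contact_force: [0.4, 0.0, 0.4]
opening: 0.173
```

Request:
{"op": "play_rows", "data": {
  "moves": [
    [[0.001, 0, 0.002], [0, 0, 0], 5],
    [[0, 0, 0.001], [0, 0, 0], 5],
    [[0, 0, 0.001], [0, 0, 0], 5],
    [[0, 0, 0], [0, 0, 0], 5],
    [[0, 0, 0], [0, 0, 0], 25],
    [[0, 0, 0], [0, 0, 0], 45],
    [[0, 0, 0], [0, 0, 0], 45],
    [[0, 0, -0.01], [0, 0, 0], 45],
    [[0, 0, -0.03], [0, 0, 0], 50],
    [[0, 0, -0.045], [0, 0, 0], 50],
    [[0, 0, -0.045], [0, 0, 0], 70],
    [[0, 0, 0], [0, 0, 0], 100]
  ]
}}

```text
clock: 14.65
eef_pos: [531.4, -296.8, 191.4]
tcp_rot: [3.133, -0.007, 0.354]
contact_force: [0.3, -0.1, 0.4]
opening: 0.818
```

Run:
```python
from h import *
togo(538.5,275.1,1.478)
```

```text
tcp [ 531.4 -296.8  191.4] rot [ 3.1334 -0.0069  0.3538] F [ 0.3 -0.1  0.4] open 0.818 t 14.65
shift tool x 204.9 y -534.0 mm, rz -1.124
```

Request:
{"op": "play_rows", "data": {
  "moves": [
    [[0.0146, -0.0381, 0], [0, 0, 0], 100],
    [[0.0146, -0.0381, 0], [0, 0, 0], 100],
    [[0.0146, -0.0381, 0], [0, 0, 0], 100],
    [[0.0146, -0.0381, 0], [0, 0, 0], 100],
    [[0.0146, -0.0381, 0], [0, 0, 0], 100],
    [[0.0146, -0.0381, 0], [0, 0, 0], 100],
    [[0.0146, -0.0381, 0], [0, 0, 0], 100],
    [[0.0146, -0.0381, 0], [0, 0, 0], 100],
    [[0.0146, -0.0381, 0], [0, 0, 0], 100],
    [[0.0146, -0.0381, 0], [0, 0, 0], 100],
    [[0.0146, -0.0381, 0], [0, 0, 0], 100],
    [[0.0146, -0.0381, 0], [0, 0, 0], 100],
    [[0.0146, -0.0381, 0], [0, 0, 0], 100],
    [[0.0146, -0.0381, 0], [0, 0, 0], 100]
  ]
}}

```text
clock: 16.05
eef_pos: [534.5, 277.9, 184.3]
tcp_rot: [3.142, 0.0, 0.354]
contact_force: [0.9, 0.1, -0.3]
opening: 0.998
```

Request:
{"op": "play_rows", "data": {
  "moves": [
    [[0, 0, 0], [0, 0, -0.14], 100],
    [[0, 0, 0], [0, 0, -0.14], 100],
    [[0, 0, 0], [0, 0, -0.14], 100],
    [[0, 0, 0], [0, 0, -0.14], 100],
    [[0, 0, 0], [0, 0, -0.14], 100],
    [[0, 0, 0], [0, 0, -0.14], 100],
    [[0, 0, 0], [0, 0, -0.14], 100],
    [[0, 0, 0], [0, 0, -0.144], 100],
    [[0, 0, 0], [0, 0, 0], 100],
    [[0, 0, 0], [0, 0, 0], 100]
  ]
}}

```text
clock: 17.05
eef_pos: [534.8, 276.2, 184.2]
tcp_rot: [-3.141, 0.0, 1.474]
contact_force: [-0.8, 0.8, 0.4]
opening: 1.005
```

Run:
```python
from h import *
import pickle
togo(538.5,275.1,1.478)
f=save("wrist","w5.png"); pickle.dump(f,open("w5.pkl","wb"))
t=grab_frame("top"); im=t["pixels"][:,:,::-1]
hsv=cv2.cvtColor(im,cv2.COLOR_BGR2HSV); m=cv2.inRange(hsv,(8,90,80),(30,255,255)); n,l,st,ce=cv2.connectedComponentsWithStats(m)
for i in range(1,n):
    if st[i,4]<80: continue
    r=cv2.minAreaRect(np.argwhere(l==i)[:,::-1].astype(np.float32)); b=cv2.boxPoints(r)
    w=np.array([world(t,*p,64) for p in b]); e=max([w[1]-w[0],w[2]-w[1]],key=np.linalg.norm)
    print("top@64",st[i],w.mean(0).round(1),np.linalg.norm(w[1]-w[0]),np.linalg.norm(w[2]-w[1]),np.arctan2(e[1],e[0]))
```

```text
tcp [534.8 276.2 184.2] rot [-3.1414e+00  1.0000e-04  1.4736e+00] F [-0.8  0.8  0.4] open 1.005 t 17.05
shift tool x -0.7 y 3.8 mm, rz -0.004
top@64 [268 106  39  38 371] [756.3 -11.2  64. ] 83.53418307776921 83.71761477088019 -2.8093056284887403
top@64 [406 208  22  46 381] [ 527.3 -297.1   64. ] 18.179009471601457 101.20702382762612 -2.7897902115324653
top@64 [339 231  23  46 384] [ 476.1 -152.5   64. ] 18.14257003552893 101.68056336149701 -2.7922404460748167
```

View pics/w5.png

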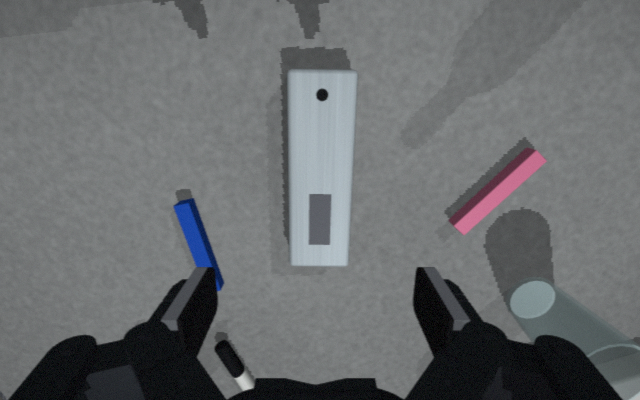

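Both sticks on the computer read (527,-297) and (476,-152) at top height, square. Wrist view: dock top corners are about (289,71), (357,71), (348,265), (291,265).

Run:
```python
from h import *
import pickle
f=pickle.load(open("w5.pkl","rb"))
w=np.array([world(f,u,v,32) for u,v in((289,71),(357,71),(348,265),(291,265))]); print(w.round(1).tolist(),w.mean(0))
e=w[0]-w[3]+w[1]-w[2]; s=w[1]-w[0]+w[2]-w[3]; print(np.linalg.norm(e)/2,np.linalg.norm(s)/2,np.arctan2(e[1],e[0]),np.arctan2(s[1],s[0]))
```

```text
[[523.3, 369.5, 32.0], [577.6, 364.1, 32.0], [558.6, 189.7, 32.0], [503.9, 195.1, 32.0]] [540.8437734  279.58068382  32.        ]
175.4552848513183 54.8327000824368 1.4610807003032225 -0.09791787342503842
```

Request:
{"op": "play_rows", "data": {
  "moves": [
    [[0.002, 0.0048, 0], [0, 0, 0], 100],
    [[0, 0, 0.04], [0, 0, 0], 100],
    [[0, 0, 0.045], [0, 0, 0], 100],
    [[0, 0, 0.04], [0, 0, 0], 100],
    [[0, 0, 0.03], [0, 0, 0], 100],
    [[0, 0, 0.015], [0, 0, 0], 100],
    [[0, 0, 0.007], [0, 0, 0], 100],
    [[0, 0, 0], [0, 0, 0], 100],
    [[0, 0, 0], [0, 0, 0], 85],
    [[0, 0, 0], [0, 0, 0], 75],
    [[0, 0, 0], [0, 0, 0], 65],
    [[0, 0, 0], [0, 0, 0], 55],
    [[0, 0, 0], [0, 0, 0], 50],
    [[0, 0, 0], [0, 0, 0], 50],
    [[0, 0, 0], [0, 0, 0], 50]
  ],
  "squeeze": 40
}}

```text
clock: 18.65
eef_pos: [540.7, 278.3, 8.9]
tcp_rot: [3.14, -0.001, 1.477]
contact_force: [-1.1, 0.2, 6.5]
opening: 0.672
```

Request:
{"op": "play_rows", "data": {
  "moves": [
    [[0, 0, -0.004], [0, 0, 0], 50],
    [[0, 0, -0.01], [0, 0, 0], 50],
    [[0, 0, -0.02], [0, 0, 0], 50],
    [[0, 0, -0.03], [0, 0, 0], 50],
    [[0, 0, -0.03], [0, 0, 0], 50],
    [[0, 0, -0.02], [0, 0, 0], 50],
    [[0, 0, -0.01], [0, 0, -0.05], 50],
    [[0, 0, 0], [0, 0, -0.1], 50],
    [[0, 0, 0], [0, 0, -0.1], 50],
    [[0, 0, 0], [0, 0, -0.1], 50],
    [[0, 0, 0], [0, 0, -0.099], 50],
    [[0, 0, 0], [0, 0, 0], 50]
  ]
}}

```text
clock: 19.85
eef_pos: [539.8, 277.7, 132.0]
tcp_rot: [3.141, 0.0, 1.928]
contact_force: [-0.7, 0.3, -3.6]
opening: 0.67
```

Request:
{"op": "play_rows", "data": {
  "moves": [
    [[-0.013, -0.006, 0], [0, 0, 0], 50],
    [[-0.0198, -0.009, 0], [0, 0, 0], 50],
    [[-0.0327, -0.015, 0], [0, 0, 0], 50],
    [[-0.0327, -0.015, 0], [0, 0, 0], 50],
    [[-0.0327, -0.015, 0], [0, 0, 0], 50],
    [[-0.0327, -0.015, 0], [0, 0, 0], 50],
    [[-0.0327, -0.015, 0], [0, 0, 0], 50],
    [[-0.0327, -0.015, 0], [0, 0, 0], 50],
    [[-0.0327, -0.015, 0], [0, 0, 0], 50],
    [[-0.0327, -0.015, 0], [0, 0, 0], 50],
    [[-0.0327, -0.015, 0], [0, 0, 0], 50],
    [[-0.0327, -0.015, 0], [0, 0, 0], 50],
    [[-0.0327, -0.015, 0], [0, 0, 0], 50],
    [[-0.0327, -0.015, 0], [0, 0, 0], 50],
    [[-0.0198, -0.009, 0], [0, 0, 0], 50],
    [[-0.013, -0.006, 0], [0, 0, 0], 50],
    [[0, 0, 0], [0, 0, 0], 50],
    [[0, 0, 0], [0, 0, 0], 50]
  ]
}}

```text
clock: 21.65
eef_pos: [502.2, -224.3, 131.3]
tcp_rot: [-3.141, -0.001, 1.925]
contact_force: [0.3, 0.5, -2.7]
opening: 0.671
```

Run:
```python
from h import *
import pickle
togo(502,-223.9,1.925)
f=save("wrist","w6.png"); g=save("scene","s6.png",(180,80,400,240),3.5); pickle.dump(f,open("w6.pkl","wb"))
```

```text
tcp [ 502.2 -224.3  131.3] rot [-3.1414e+00 -6.0000e-04  1.9252e+00] F [ 0.3  0.5 -2.7] open 0.671 t 21.65
shift tool x 0.5 y -0.1 mm, rz 0.000
```

View pics/w6.png

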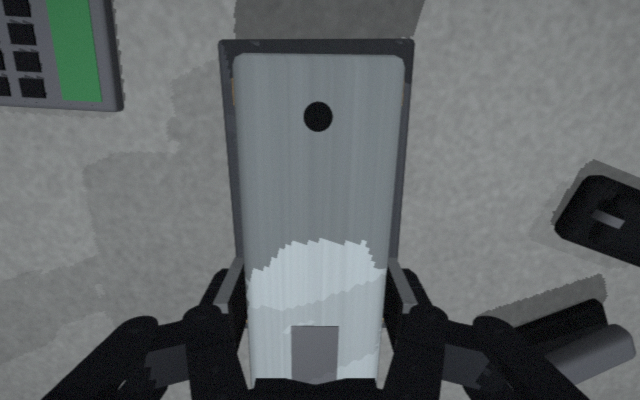

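View pics/s6.png

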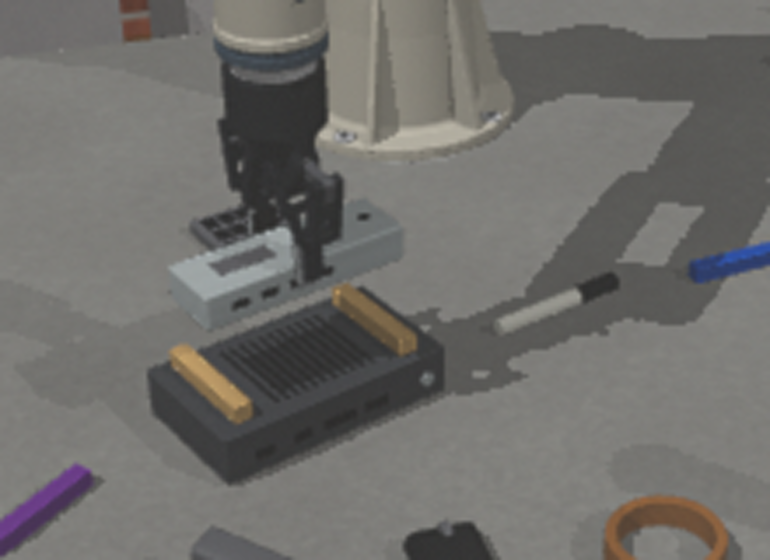

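The dock is held level, between and above both sticks, lined up with the computer (dock columns 232–405 against computer 220–414 in the wrist view). Lower gently.

Request:
{"op": "play_rows", "data": {
  "moves": [
    [[0, 0, 0.01], [0, 0, 0], 50],
    [[0, 0, 0.018], [0, 0, 0], 50],
    [[0, 0, 0.015], [0, 0, 0], 50],
    [[0, 0, 0.008], [0, 0, 0], 50],
    [[0, 0, 0.003], [0, 0, 0], 50],
    [[0, 0, 0.001], [0, 0, 0], 50],
    [[0, 0, 0.001], [0, 0, 0], 50],
    [[0, 0, 0], [0, 0, 0], 50],
    [[0, 0, 0], [0, 0, 0], 50]
  ]
}}

```text
clock: 22.65
eef_pos: [503.0, -224.8, 75.8]
tcp_rot: [3.141, 0.001, 1.927]
contact_force: [0.6, -0.1, -2.7]
opening: 0.67
```

Request:
{"op": "play_rows", "data": {
  "moves": [
    [[0, 0, 0.001], [0, 0, 0], 50],
    [[0, 0, 0.0005], [0, 0, 0], 50],
    [[0, 0, 0], [0, 0, 0], 50]
  ]
}}

```text
clock: 22.95
eef_pos: [502.6, -224.6, 73.7]
tcp_rot: [-3.142, -0.0, 1.927]
contact_force: [0.2, 1.3, -3.0]
opening: 0.671
```

Request:
{"op": "play_rows", "data": {
  "moves": [
    [[0, 0, 0.0005], [0, 0, 0], 50],
    [[0, 0, 0.0005], [0, 0, 0], 50],
    [[0, 0, 0], [0, 0, 0], 50]
  ]
}}

```text
clock: 23.25
eef_pos: [502.7, -224.7, 73.0]
tcp_rot: [3.142, 0.0, 1.927]
contact_force: [-1.4, 0.8, 1.4]
opening: 0.667
```

Request:
{"op": "play_rows", "data": {
  "moves": [
    [[0, 0, 0.0005], [0, 0, 0], 50],
    [[0, 0, 0], [0, 0, 0], 50]
  ]
}}

```text
clock: 23.45
eef_pos: [502.7, -224.7, 72.9]
tcp_rot: [3.141, 0.0, 1.927]
contact_force: [-2.8, 1.1, 7.6]
opening: 0.668
```

Request:
{"op": "play_rows", "data": {
  "moves": [
    [[0, 0, 0], [0, 0, 0], 67],
    [[0, 0, 0], [0, 0, 0], 72],
    [[0, 0, 0], [0, 0, 0], 80],
    [[0, 0, 0], [0, 0, 0], 90],
    [[0, 0, 0], [0, 0, 0], 100],
    [[0, 0, 0], [0, 0, 0], 100],
    [[0, 0, -0.005], [0, 0, 0], 100],
    [[0, 0, -0.02], [0, 0, 0], 100],
    [[0, 0, -0.04], [0, 0, 0], 100],
    [[0, 0, -0.045], [0, 0, 0], 100],
    [[0, 0, -0.045], [0, 0, 0], 100],
    [[-0.04, 0, 0], [0, 0, 0], 100],
    [[-0.045, 0, 0], [0, 0, 0], 100],
    [[-0.045, 0, 0], [0, 0, 0], 100],
    [[-0.045, 0, 0], [0, 0, 0], 100],
    [[0, 0, 0], [0, 0, 0], 100],
    [[0, 0, 0], [0, 0, 0], 100],
    [[0, 0, 0], [0, 0, 0], 100]
  ]
}}

```text
clock: 25.25
eef_pos: [563.2, -387.9, 227.2]
tcp_rot: [-3.141, -0.001, 1.927]
contact_force: [-0.1, 1.6, -0.3]
opening: 0.997
```

Run:
```python
from h import *
togo(502,-223.9,1.925)
t=save("top","t7.png"); s=save("scene","s7.png")
a=cv2.resize(cv2.imread("pics/t7.png")[180:300,310:460],None,fx=5,fy=5,interpolation=cv2.INTER_CUBIC)[:300*2]
cv2.imwrite("pics/t7c.png",cv2.convertScaleAbs(a,alpha=1.6))
b=cv2.resize(cv2.imread("pics/s7.png")[140:230,200:330],None,fx=6,fy=6,interpolation=cv2.INTER_CUBIC); cv2.imwrite("pics/s7c.png",b)
```

```text
tcp [ 563.2 -387.9  227.2] rot [-3.1412e+00 -1.0000e-03  1.9269e+00] F [-0.1  1.6 -0.3] open 0.997 t 25.25
shift tool x 175.0 y -0.2 mm, rz 0.002
```

View pics/t7c.png

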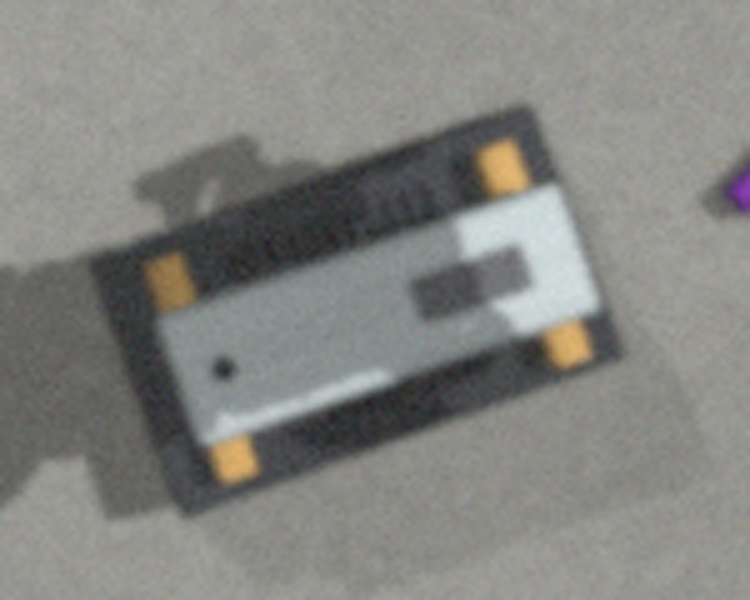

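View pics/s7c.png

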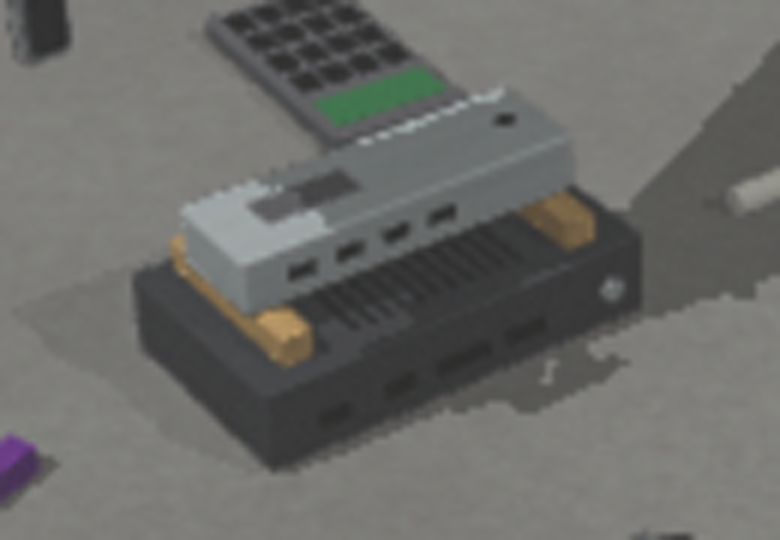

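Top crop: dock top corners are at (158,320), (557,183), (603,308) and (205,440), with stick ends showing on both sides. The scene crop shows it level with air beneath. One numeric check.

Run:
```python
from h import *
import pickle
f,g=pickle.load(open("f0.pkl","rb"))
w=np.array([world(f,u/5+310,v/5+180,96) for u,v in((158,320),(557,183),(603,308),(205,440))]); c=w.mean(0)
a=-1.2165;d=c-np.array([502.2,-223.2,0]);e=w[1]-w[0]
print("dock in comp",np.cos(a)*d[0]+np.sin(a)*d[1],-np.sin(a)*d[0]+np.cos(a)*d[1],"ang",np.arctan2(e[1],e[0])-a, "len",np.linalg.norm(e))
print(sense()["contact_force"], sign_off() if np.hypot(d[0],d[1])<15 else "NOT signed")
```

```text
dock in comp 2.2683164614062274 -1.5648256549130495 ang -0.011977692994447287 len 177.81356375375427
the job is handed in; nothing more can be done
[-0.43034541  0.9140004   1.16157349] None
```

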